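Roll the rolling pin off the pastry slab into its wooden rest

TASK

Put the rolling pin away in its rest: with your fingertips on top of it, push it along, in as many strokes as you like, so that it rolls over the marble pastry slab to the dark wooden rest at the slab's end and drops into the channel there. It must come to lie still in the channel with both ends down. Do not pick it up, take hold of it, shove it low on its side or let it run off onto the worktop, and leave everything else where it stands.

Things in the scene. Friction and masses are not known exactly. Their poses are not given: they have to be found in the camera images.
- rolling_pin: Wooden rolling pin, loose, 0.26 to 0.47 kg: pale barrel 50 mm thick, 130 mm long, short dark handles, 180 mm in all. Origin in its middle, on its axis; x: its long axis, away from the robot; y, z turn as it rolls (z up at the start). Axis 49 mm, top 74 mm above the worktop; in the channel 41 and 66. Starts within 15 mm of the slab's middle, up to 4 degrees crooked. Touch only above its axis.
- pastry_slab: White marble pastry slab, fixed, 150 mm (x) by 220 mm (y) by 24 mm thick; origin in the middle of its underside on the worktop, z up, y along its length to the robot's left, x across it, away from the robot. The wooden rest stands against its left or its right end; the salt shaker stands off the other end.
- pin_rest: Dark wooden rolling pin rest, fixed, 150 mm (x) by 68 mm (y) by 24 mm, its axes parallel to the slab's, butted against one end of the slab, tops flush; origin in the middle of its underside, 145 mm from the slab's. A flat-bottomed channel, 44 mm wide and 8 mm deep (floor 16 mm above the worktop), runs along x through its middle, open at both ends, cork-lined, between two 12 mm rails.
- rest_floor (a point): Middle of the channel's floor. A light press on the pin's top (about 3 N) is enough to roll it; a fingertip goes twice as far as the pin, so it is soon ahead of the top and is set back for another stroke. The pin soon stops by itself and keeps its direction; if one end drops in first, push the top near the other end.
- salt_shaker: Salt shaker, 44 mm in diameter, 90 mm tall, standing off the slab's end opposite the rest, 145 mm from the slab's middle; origin under its centre. Leave alone. (A wall cupboard hangs over the back of the worktop, its front at x = 0.62 m, its underside 0.5 m up: keep the arm clear of it; a bread bin stands close behind the right half of the work.)
- lemon: Lemon, 75 x 58 x 59 mm, lying farther back, by the hob; origin under its centre. Leave alone.
- tea_mug: White mug, 78 mm in diameter (116 mm with its handle), 101 mm tall, to the right of the work; origin under its centre. Leave alone.
- teaspoon: Teaspoon, 138 x 28 x 12 mm, lying to the right of the mug; origin under its centre. Leave alone.

How it is judged:
On the way, in this order (a step that is already met when the one before it is completed fails the run):
1. the pin has rolled about half over (angle between rolling_pin's own z axis and vertical above 2.3 rad).
2. the pin has rolled on, two thirds of a turn in all (angle between rolling_pin's own z axis and vertical below 2 rad).
3. the pin lies in the channel, both ends down (y of rolling_pin in the frame of pin_rest between -0.008 and 0.008 m and x of rolling_pin in the frame of pin_rest between -0.04 and 0.04 m and height (world z) of rolling_pin between 0.038 and 0.0435 m and angle between rolling_pin's own x axis and vertical between 1.541 and 1.601 rad and angle between the x axis of rolling_pin and the x axis of pin_rest, either way round below 0.09 rad and linear speed of rolling_pin below 0.01 m/s), for 0.3 s.
At the end, for the whole second after the job is handed in: The pin lies still in the channel: its middle within 8 mm of the channel's middle line and within 40 mm of the rest's middle lengthwise, down on the channel floor (axis 38 to 43.5 mm above the worktop), level to 0.03 rad and straight to 0.09 rad (all of step 3); the robot touches nothing.
It fails at once if the pin or an end of it is lifted (height (world z) of rolling_pin above 0.056 m or angle between rolling_pin's own x axis and vertical below 1.4 rad or angle between rolling_pin's own x axis and vertical above 1.74 rad).
It fails at once if the pin runs off the slab or the rest (height (world z) of rolling_pin below 0.034 m).
It fails at once if the fingers touch the pin with their tips below about its axis: shoving its side or taking hold of it (contact force between the fingers and rolling_pin above 0.5 N and ((height (world z) of rolling_pin above 0.046 m and height (world z) of the grasp point below 0.072 m) or height (world z) of the grasp point below 0.064 m)).
It fails at once if the salt shaker, lemon, mug or teaspoon is moved by more than 20 mm (distance of any of salt_shaker, lemon, tea_mug, teaspoon from where it was at the start of the episode above 0.02 m).
It also fails if it takes over 43 s, if anything falls off the work surface, if the arm or the gripper's body presses on something with over 40 N, if the wrist force passes 120 N, or if a joint passes its speed limit or range.

ROBOT

A 7-joint arm with a two-finger parallel gripper is mounted at the origin on a cart in front of the work surface, level with it; the furniture and walls round the work are solid. World frame = base frame: x ahead of the robot, y to its left, z up, the work surface at z = 0. Lengths are in m, angles in rad, forces in N, time in s.
With the tool pointing down it reaches from about 0.425 to 1.025 m from the base axis. Payload 9.4 kg.
Tool frame: the origin (TCP) lies between the finger pads; the fingertips stand arm.tip_extent ahead of it and the grasp point (between the pads) lies 3 mm ahead of it (arm.tip_extent is the distance from the TCP to the fingertips, in m); z points along the fingers, y is the line along which they close (so a half turn about z gives the same grasp; the last joint's range is limited). The gripper opens to 85 mm and grips with 20 to 120 N. Pads are 22 mm wide; open, the fingers measure 114 mm over their backs; the gripper's body (76 mm by 85 mm) begins 54 mm behind the grasp point. The pads swing forward as they close: fully open they stand 13 mm farther back than shut.
Start: joints at [-1.242, 0.599, -0.003, 1.599, 0.002, 0.943, -0.08], TCP at [0.286, 0.666, 0.253] pointing down, gripper open.
Joint ranges: [-2.57, 2.57], [-0.35, 1.97], [-1.29, 1.29], [0.11, 2.56], [-1.05, 4.19], [0.11, 1.86], [-2.63, 2.63]. Speed limits (rad/s): [2.22, 2.22, 3.01, 3.01, 3.14, 3.14, 3.14].

INTERFACE

Orientations are given as a unit quaternion [x, y, z, w].
In Python, from bench import arm gives the robot as it stands.
- The arm moves only by the shell command python3 -m pendant 'ROWS' [FORCE]. ROWS is JSON, one flat list of numbers, 7 for each row, row after row: the shift along the world's x, y, z in mm, then the turn, a rotation vector about the world's x, y, z in rad, then the closure in counts, from 0 (fully open) to 255 (shut). In form: [x, y, z, rx, ry, rz, claw, x, y, z, rx, ry, rz, claw, ...]. A call has exactly 5 rows; each row shifts and turns the commanded pose from where the row before left it; what a row does not reach is not made up. A row lasts 1/8 s, in which the tool goes at most 62.5 mm and 10.7 degrees, less where a joint would pass 70% of its speed; a pose out of reach is approached as far as the arm can. A call is refused whole if a number of a shift passes 62.5 or a number of a turn 0.188, either way. A call with a gripper value outside its range is refused whole. The fingers move at their own pace and stop on an object; FORCE is the grip in N (left out, the last holds). Time passes only in rows, so rows that do not move let the fingers close, or fill a call up. It gives the time, the measured TCP pose, the force, the opening and the grip force at its end, in the units of the state.
- arm.get_obs(): the state, without advancing time (a new reading comes with each control period).
- arm.capture(name): name is "side" or "top"; returns a dict with "color" (420x560x3 uint8, red, green, blue), "vfov" (degrees; the focal length in pixels is half the picture's height over the tangent of half this angle, whatever the lens; pixels are square), "cx", "cy" (the principal point, pixels), "distortion" ([k1, k2, p1, p2, k3] as OpenCV has them; the pictures are not rectified), "pose" (4x4, takes a point from camera to world coordinates). Camera axes: x right, y down, z forward; pixel columns grow to the right and rows downward; lengths in m; the calibration is good to about 2 mm. A picture is of the moment at which its call begins. There is no depth.
- arm.hand_in(): hands the job in; it is judged then, once.
The state is a dict: "clock": time; "joint_positions": joint angles; "qd": joint speeds; "joint_efforts": joint torques, N m; "eef_pos": TCP position; "eef_rot": TCP orientation; "ft_force": force on the tool from outside, world axes, zero at the start; "moment": the same for the moment, N m; "grip_width": opening from 0.0 (shut) to 1.0 (fully open); "gripper_force": force on a finger pad.
Only numpy, scipy, OpenCV 4.12 (cv2) and the standard library are available. Lean on these libraries where they do the work, as an engineer would, in place of code of your own. Each camera call takes 0.05 s, during which the arm holds its last target. There are 200 camera calls.

## Working session

There is one attempt and no reset: what is moved stays moved. The work goes in short steps, Python scripts to look and compute and a shell command to move; the robot and the scene stay as the last step left them, time stands still between calls to the robot, and variables do not carry over. Pictures are saved under pics/ and viewed, at most 10 in all, crops included, and the job is handed in when it is done.

```bash
mkdir -p pics; ls
python3 - <<'E'
from bench import arm
import cv2
o=arm.get_obs()
for k,v in o.items(): print(k,v)
print(arm.tip_extent)
for n in("top","side"):
    c=arm.capture(n); cv2.imwrite(f"pics/{n}0.png",c["color"][:,:,::-1])
    print(n,c["vfov"],c["cx"],c["cy"],c["distortion"],c["pose"])
E
```

```text
pics
clock 0.0
joint_positions [-1.24170814  0.60012871 -0.00254257  1.60013661  0.00178681  0.94289398
 -0.07976453]
qd [-0.00018071  0.00035071 -0.00034585 -0.00108259  0.00120087 -0.00051714
  0.00074316]
joint_efforts [ 1.09058110e-03 -7.76476336e+01  1.56633921e+00 -2.58011287e+01
  1.25169414e-02  9.09031543e-03  7.57150076e-06]
eef_pos [0.28602494 0.66571507 0.25241194]
eef_rot [ 2.01462882e-01  9.79495837e-01 -7.76799156e-04 -9.18460467e-05]
ft_force [ 0.11450047  0.21854768 -0.01267466]
moment [-0.02510168 -0.03865187 -0.00794327]
gripper_force 0.0
grip_width 1.0039981337107184
0.022
top 57.72037346922148 277.3366238565597 214.60733984149888 [-0.07818752  0.          0.          0.          0.        ] [[-0.01075435 -0.98462388  0.17435644  0.36057005]
 [-0.99989092  0.01235443  0.00809428 -0.12208954]
 [-0.01012389 -0.17425037 -0.98464934  1.11961931]
 [ 0.          0.          0.          1.        ]]
side 49.15080839290182 280.84635723154224 202.53533716065724 [0.04146994 0.         0.         0.         0.        ] [[ 0.85871767 -0.31138913  0.4069899   0.06350839]
 [-0.51197919 -0.48732066  0.70738666 -0.963899  ]
 [-0.02193794 -0.81581578 -0.57789562  0.76829926]
 [ 0.          0.          0.          1.        ]]
```

View pics/top0.png

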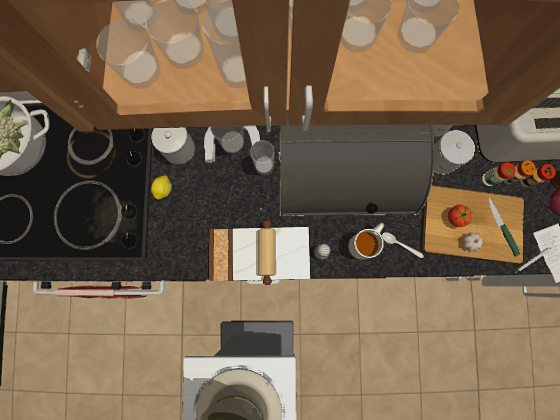

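View pics/side0.png

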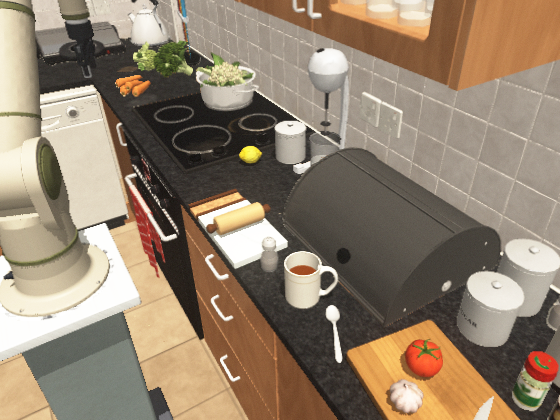

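The top view shows the pin at about (267,252) on the slab, columns 232–310. The rest is on the robot's left (columns 209–232), the shaker at (322,251) and the mug at (368,243).

```bash
cat > h.py <<'E'
import cv2, numpy as np
from bench import arm
def ray(c,px,z):
    f=c["color"].shape[0]/2/np.tan(np.radians(c["vfov"])/2)
    K=np.array([[f,0,c["cx"]],[0,f,c["cy"]],[0,0,1]])
    u=cv2.undistortPoints(np.array(px,float).reshape(-1,1,2),K,np.array(c["distortion"]))[:,0]
    T=np.array(c["pose"]); d=np.c_[u,np.ones(len(u))]@T[:3,:3].T; o=T[:3,3]
    return o+d*((z-o[2])/d[:,2])[:,None]
def big(m):
    cs=cv2.findContours(m.astype(np.uint8),cv2.RETR_EXTERNAL,cv2.CHAIN_APPROX_NONE)[0]
    return max(cs,key=cv2.contourArea)[:,0]
def pin(c,z=0.052,box=(200,215,315,290)):
    "pin in top view: barrel mask, bands cast at height z"
    x0,y0,x1,y1=box; im=c["color"][y0:y1,x0:x1]; h=cv2.cvtColor(im,cv2.COLOR_RGB2HSV)
    m=(h[...,1]>70)&(h[...,2]>150)&(h[...,0]<25)
    m=cv2.morphologyEx(m.astype(np.uint8),cv2.MORPH_OPEN,np.ones((5,5)))
    return big(m)+[x0,y0]
E
python3 - <<'E'
from h import *
np.set_printoptions(precision=4,suppress=True)
c=arm.capture("top"); im=c["color"]; h=cv2.cvtColor(im,cv2.COLOR_RGB2HSV)
w=np.zeros(im.shape[:2],np.uint8); w[215:290,228:316]=((h[...,1]<40)&(h[...,2]>150))[215:290,228:316]
w=cv2.morphologyEx(w,cv2.MORPH_OPEN,np.ones((3,3)))
pts=np.argwhere(w)[:,::-1]
r=cv2.minAreaRect(pts.astype(np.float32)); b=cv2.boxPoints(r)
print("slab px",b.tolist()); P=ray(c,b,.024); print(P[:,:2],"mid",P.mean(0)[:2],"sides",np.linalg.norm(P-np.roll(P,1,0),axis=1))
# barrel, excluding rest columns
k=pin(c,box=(240,215,310,290)); r=cv2.minAreaRect(k.astype(np.float32)); b=cv2.boxPoints(r)
print("barrel px",b.tolist()); P=ray(c,b,.052);print(P[:,:2],"mid",P.mean(0)[:2],"sides",np.linalg.norm(P-np.roll(P,1,0),axis=1))
x=np.array([[P[:,0].min()]]); 
e=P[np.argsort(P[:,0])]; a=e[2:].mean(0)-e[:2].mean(0); print("crook deg (dy/dx)",np.degrees(np.arctan2(a[1],a[0])))
print("rest/slab seam px check", ray(c,[[209,255],[232,255]],.024)[:,:2])
print("shaker,mug tops",ray(c,[[322,251]],.09),ray(c,[[366,243]],.1))
big_=cv2.resize(im[205:295,195:395],None,fx=4,fy=4,interpolation=cv2.INTER_CUBIC); cv2.imwrite("pics/crop1.png",big_[:,:,::-1])
E
```

```text
slab px [[233.0, 227.0], [309.0, 227.0], [309.0, 283.0], [233.0, 283.0]]
[[ 0.5196  0.0163]
 [ 0.5169 -0.2046]
 [ 0.3565 -0.2008]
 [ 0.3587  0.0151]] mid [ 0.4379 -0.0935] sides [0.1609 0.221  0.1605 0.2159]
barrel px [[260.0, 229.0], [275.0, 229.0], [275.0, 274.0], [260.0, 274.0]]
[[ 0.5089 -0.0638]
 [ 0.5084 -0.1063]
 [ 0.3824 -0.105 ]
 [ 0.3828 -0.0634]] mid [ 0.4456 -0.0846] sides [0.1261 0.0424 0.126  0.0416]
crook deg (dy/dx) -0.3805468392695607
rest/slab seam px check [[0.4389 0.0851]
 [0.4383 0.0185]]
shaker,mug tops [[ 0.4416 -0.2331  0.09  ]] [[ 0.4606 -0.3512  0.1   ]]
```

View pics/crop1.png

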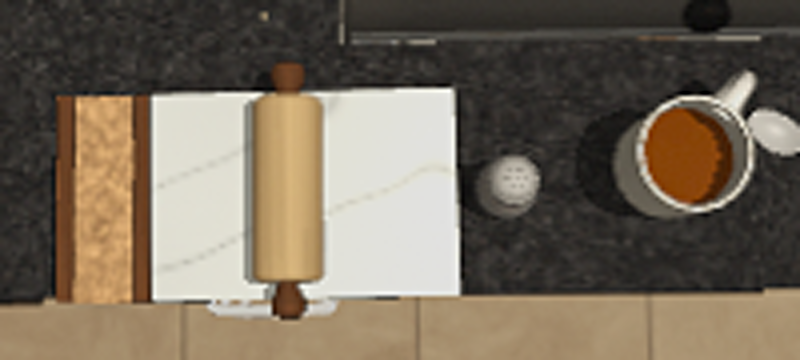

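The slab's middle is at about (0.441, −0.093) and the rest's at y≈0.052. The pin is at (0.446, −0.085), nearly straight. Next I move over it, with the finger line turned along x.

```bash
python3 -m pendant '[32,-55,0,0,0,-0.117,100, 32,-55,0,0,0,-0.117,100, 32,-55,0,0,0,-0.117,100, 32,-55,0,0,0,-0.117,100, 32,-55,0,0,0,-0.117,100]'
python3 -m pendant '[0,-60,0,0,0,-0.117,100, 0,-60,0,0,0,-0.117,100, 0,-60,0,0,0,-0.117,100, 0,-60,0,0,0,-0.117,100, 0,-60,0,0,0,-0.117,100]'
python3 -m pendant '[0,-37,-20,0,0,0,100, 0,-37,-20,0,0,0,100, 0,-37,-20,0,0,0,100, 0,-37,-20,0,0,0,100, 0,-37,-20,0,0,0,100]'
```

```text
clock: 0.78
eef_pos: [0.4441, 0.3942, 0.2533]
eef_rot: [0.477, 0.879, 0.0, 0.0]
ft_force: [0.9, 0.6, -0.2]
grip_width: 0.606
gripper_force: 0.0
clock: 1.4
eef_pos: [0.4431, 0.0942, 0.2534]
eef_rot: [0.71, 0.704, 0.0, 0.0]
ft_force: [1.3, -0.6, 0.3]
grip_width: 0.609
gripper_force: 0.0
clock: 2.02
eef_pos: [0.4434, -0.09, 0.1526]
eef_rot: [0.709, 0.705, 0.0, 0.0]
ft_force: [0.9, -0.1, 0.6]
grip_width: 0.611
gripper_force: 0.0
```

```bash
python3 -m pendant '[0,-2,-20,0,0,0,100, 0,0,-16,0,0,0,100, 0,0,-8,0,0,0,100, 0,0,-4,0,0,0,100, 0,0,0,0,0,0,100]'
python3 -m pendant '[0,0,-2,0,0,0,100, 0,0,-2,0,0,0,100, 0,0,-2,0,0,0,100, 0,0,-1,0,0,0,100, 0,0,0,0,0,0,100]'
python3 - <<'E'
from h import *
for n in("side","top"):
    c=arm.capture(n)["color"]; cv2.imwrite(f"pics/{n}2.png",cv2.resize(c[120:290,150:330] if n=="side" else c[200:300,190:330],None,fx=4 if n=="side" else 5,fy=4 if n=="side" else 5)[:600,:800,::-1])
E
```

```text
clock: 2.65
eef_pos: [0.4434, -0.0909, 0.1054]
eef_rot: [0.709, 0.705, -0.0, 0.0]
ft_force: [-0.3, -0.1, 0.8]
grip_width: 0.608
gripper_force: 0.0
clock: 3.28
eef_pos: [0.4433, -0.091, 0.0982]
eef_rot: [0.709, 0.705, -0.0, -0.0]
ft_force: [-0.0, -0.5, 0.2]
grip_width: 0.609
gripper_force: 0.0
```

View pics/side2.png

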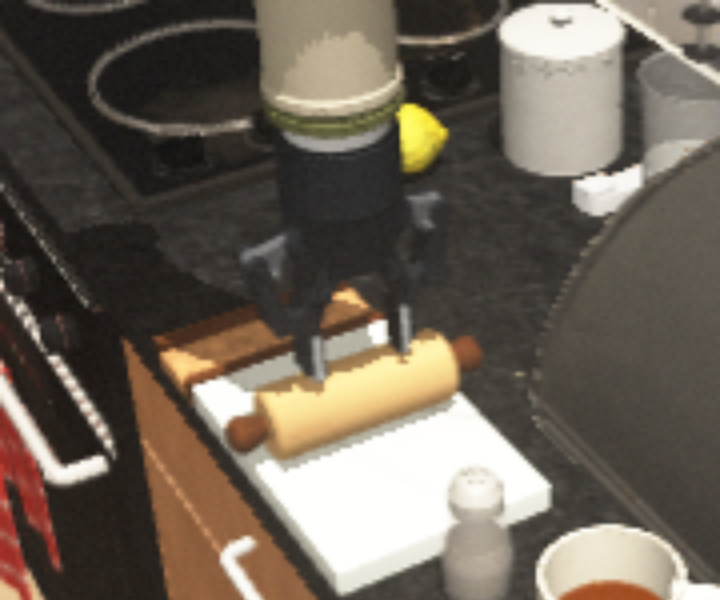

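The side crop shows both fingertips just above the barrel, at about (318,375) and (405,352), and spread along its axis. I'll feel down to contact.

```bash
python3 -m pendant '[0,0,-1,0,0,0,100, 0,0,-1,0,0,0,100, 0,0,0,0,0,0,100, 0,0,0,0,0,0,100, 0,0,0,0,0,0,100]'
python3 -m pendant '[0,0,-1,0,0,0,100, 0,0,-1,0,0,0,100, 0,0,0,0,0,0,100, 0,0,0,0,0,0,100, 0,0,0,0,0,0,100]'
```

```text
clock: 4.0
eef_pos: [0.4434, -0.091, 0.0963]
eef_rot: [0.709, 0.705, -0.0, 0.0]
ft_force: [-0.7, -0.4, 0.1]
grip_width: 0.606
gripper_force: 0.0
clock: 4.62
eef_pos: [0.4433, -0.091, 0.0943]
eef_rot: [0.709, 0.705, -0.0, 0.0]
ft_force: [-0.8, -1.2, 0.7]
grip_width: 0.609
gripper_force: 0.0
```

```bash
python3 -m pendant '[0,0,-1,0,0,0,100, 0,0,-1,0,0,0,100, 0,0,0,0,0,0,100, 0,0,0,0,0,0,100, 0,0,0,0,0,0,100]'
python3 -m pendant '[0,0,-1,0,0,0,100, 0,0,0,0,0,0,100, 0,0,0,0,0,0,100, 0,0,0,0,0,0,100, 0,0,0,0,0,0,100]'
```

```text
clock: 5.25
eef_pos: [0.4434, -0.091, 0.0925]
eef_rot: [0.709, 0.705, 0.0, 0.0]
ft_force: [-0.8, 0.2, 6.3]
grip_width: 0.607
gripper_force: 3.2
clock: 5.88
eef_pos: [0.4434, -0.0912, 0.0922]
eef_rot: [0.709, 0.705, 0.0, 0.0]
ft_force: [-2.8, -0.7, 21.6]
grip_width: 0.604
gripper_force: 10.4
```

```bash
python3 -m pendant '[0,3,0.7,0,0,0,100, 0,10,0,0,0,0,100, 0,10,0,0,0,0,100, 0,10,0,0,0,0,100, 0,0,0,0,0,0,100]'
python3 - <<'E'
from h import *
c=arm.capture("side")["color"]; cv2.imwrite("pics/side3.png",cv2.resize(c[120:290,150:330],None,fx=4,fy=4)[:600,:800,::-1])
E
```

```text
clock: 6.5
eef_pos: [0.4435, -0.0572, 0.0923]
eef_rot: [0.708, 0.706, 0.0, 0.0]
ft_force: [-0.6, 0.5, 9.4]
grip_width: 0.608
gripper_force: 4.8
```

View pics/side3.png

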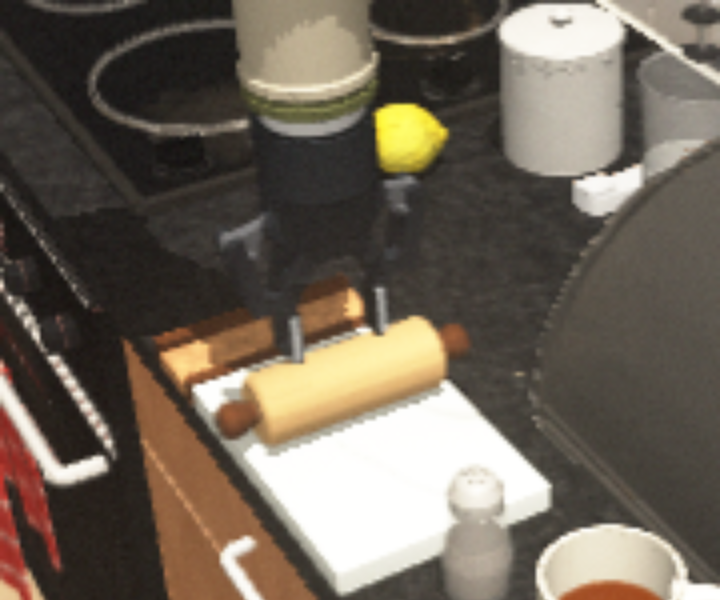

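The finger is now about 11 mm ahead of the pin's top, at (295,360), and the pin has rolled about 17 mm. I'll set back and repeat.

```bash
python3 -m pendant '[0,0,10,0,0,0,100, 0,-22,0,0,0,0,100, 0,0,-7,0,0,0,100, 0,0,-3,0,0,0,100, 0,0,0,0,0,0,100]'
python3 -m pendant '[0,4,0,0,0,0,100, 0,12,0,0,0,0,100, 0,12,0,0,0,0,100, 0,10,0,0,0,0,100, 0,0,0,0,0,0,100]'
python3 -m pendant '[0,0,10,0,0,0,100, 0,-20,0,0,0,0,100, 0,0,-7,0,0,0,100, 0,0,-3,0,0,0,100, 0,0,0,0,0,0,100]'
python3 - <<'E'
from h import *
c=arm.capture("side")["color"]; cv2.imwrite("pics/side4.png",cv2.resize(c[120:290,150:330],None,fx=4,fy=4)[:600,:800,::-1])
c=arm.capture("top"); cv2.imwrite("pics/top4.png",cv2.resize(c["color"][205:295,195:335],None,fx=5,fy=5)[...,::-1])
E
```

```text
clock: 7.18
eef_pos: [0.4432, -0.0796, 0.0918]
eef_rot: [0.709, 0.705, -0.0, -0.0]
ft_force: [-1.3, -1.2, 4.7]
grip_width: 0.611
gripper_force: 2.6
clock: 7.8
eef_pos: [0.4433, -0.0405, 0.0924]
eef_rot: [0.708, 0.706, 0.0, -0.0]
ft_force: [-1.8, -0.3, 14.3]
grip_width: 0.613
gripper_force: 7.5
clock: 8.43
eef_pos: [0.4431, -0.0614, 0.0916]
eef_rot: [0.709, 0.706, -0.0, -0.0]
ft_force: [0.1, 0.2, 2.8]
grip_width: 0.602
gripper_force: 1.4
```

View pics/side4.png

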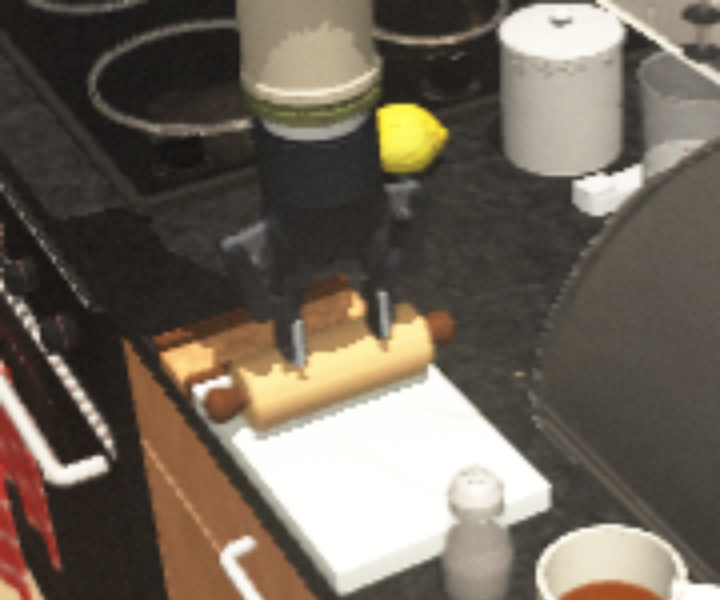

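View pics/top4.png

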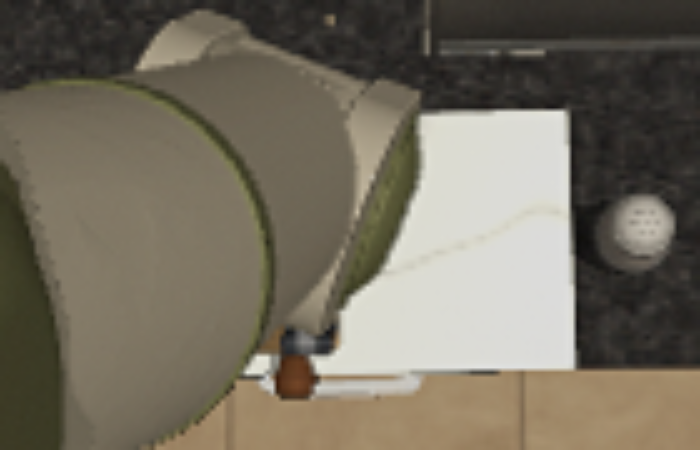

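```bash
cat >> h.py <<'E'
def handle():
    c=arm.capture("top"); im=c["color"]; h=cv2.cvtColor(im,cv2.COLOR_RGB2HSV)
    m=np.zeros(im.shape[:2],np.uint8); m[279:289,195:300]=((h[...,0]<14)&(h[...,1]>110)&(h[...,2]<190))[279:289,195:300]
    n,_,s,ce=cv2.connectedComponentsWithStats(m); i=1+np.argmax(s[1:,4]); print("handle px",ce[i],"area",s[i,4],"xyz",ray(c,[ce[i]],.049)[0].round(4))
E
python3 -c "from h import *; handle()"
python3 -m pendant '[0,4,-0.2,0,0,0,100, 0,14,0,0,0,0,100, 0,14,0,0,0,0,100, 0,14,0,0,0,0,100, 0,0,0,0,0,0,100]'
python3 -c "from h import *; handle()"
python3 -m pendant '[0,0,10,0,0,0,100, 0,-22,0,0,0,0,100, 0,0,-7,0,0,0,100, 0,0,-3,0,0,0,100, 0,0,0,0,0,0,100]'
python3 -c "from h import *; handle()"
```

```text
handle px [253.35135135 281.        ] area 37 xyz [ 0.3637 -0.0447  0.049 ]
clock: 9.2
eef_pos: [0.4432, -0.0143, 0.0922]
eef_rot: [0.708, 0.706, 0.0, -0.0]
ft_force: [-1.2, -0.1, 13.5]
grip_width: 0.607
gripper_force: 6.9
handle px [244.59459459 280.94594595] area 37 xyz [ 0.3641 -0.0203  0.049 ]
clock: 9.88
eef_pos: [0.4433, -0.0375, 0.0916]
eef_rot: [0.709, 0.705, -0.0, -0.0]
ft_force: [-0.6, 0.2, 6.6]
grip_width: 0.606
gripper_force: 3.0
handle px [244.88888889 281.        ] area 36 xyz [ 0.364  -0.0211  0.049 ]
```

```bash
python3 -m pendant '[0,4,0,0,0,0,100, 0,14,0,0,0,0,100, 0,14,0,0,0,0,100, 0,13,0,0,0,0,100, 0,0,0,0,0,0,100]'
python3 -m pendant '[0,0,10,0,0,0,100, 0,-20,0,0,0,0,100, 0,0,-7,0,0,0,100, 0,0,-3,0,0,0,100, 0,0,0,0,0,0,100]'
python3 - <<'E'
from h import *
handle()
c=arm.capture("side")["color"]; cv2.imwrite("pics/side5.png",cv2.resize(c[120:290,150:330],None,fx=4,fy=4)[:600,:800,::-1])
E
```

```text
clock: 10.55
eef_pos: [0.4434, 0.009, 0.0921]
eef_rot: [0.708, 0.706, 0.001, -0.0]
ft_force: [-1.8, 0.3, 16.4]
grip_width: 0.61
gripper_force: 8.0
clock: 11.18
eef_pos: [0.4433, -0.0126, 0.0919]
eef_rot: [0.709, 0.705, 0.0, -0.0]
ft_force: [-0.9, -1.4, 12.6]
grip_width: 0.615
gripper_force: 6.2
handle px [235.91304348 280.76086957] area 46 xyz [0.3648 0.0039 0.049 ]
```

View pics/side5.png

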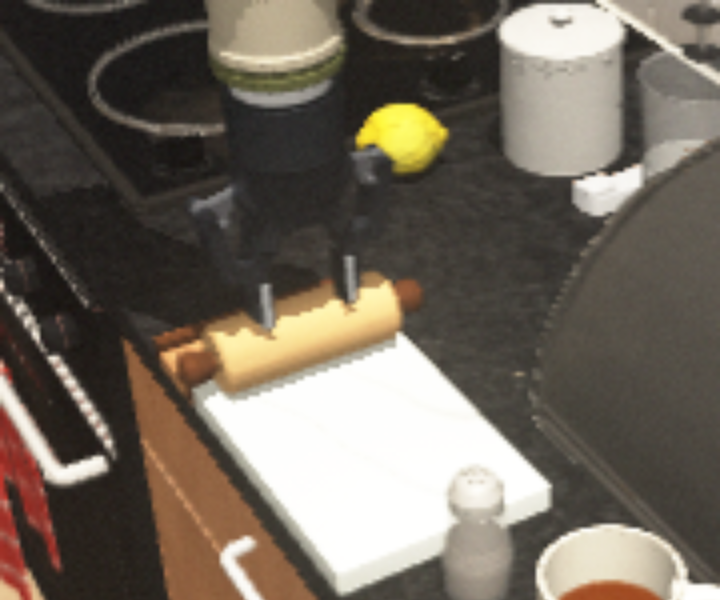

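```bash
python3 -m pendant '[0,4,0,0,0,0,100, 0,14,0,0,0,0,100, 0,14,0,0,0,0,100, 0,11,0,0,0,0,100, 0,0,0,0,0,0,100]'
python3 -m pendant '[0,0,10,0,0,0,100, 0,-20,0,0,0,0,100, 0,0,-7,0,0,0,100, 0,0,-3,0,0,0,100, 0,0,0,0,0,0,100]'
python3 -c "from h import *; handle()"
```

```text
clock: 11.9
eef_pos: [0.4433, 0.0319, 0.092]
eef_rot: [0.708, 0.706, 0.0, -0.0]
ft_force: [-1.6, 1.1, 16.3]
grip_width: 0.607
gripper_force: 7.8
clock: 12.52
eef_pos: [0.4432, 0.0104, 0.0919]
eef_rot: [0.709, 0.705, 0.0, -0.0]
ft_force: [-0.6, -1.6, 15.6]
grip_width: 0.609
gripper_force: 7.6
handle px [229.12195122 281.17073171] area 41 xyz [0.3638 0.0228 0.049 ]
```

```bash
python3 -m pendant '[0,4,0,0,0,0,100, 0,10,0,0,0,0,100, 0,10,0,0,0,0,100, 0,8,0,0,0,0,100, 0,0,0,0,0,0,100]'
python3 -m pendant '[0,0,20,0,0,0,100, 0,0,30,0,0,0,100, 0,0,30,0,0,0,100, 0,0,0,0,0,0,100, 0,0,0,0,0,0,100]'
python3 - <<'E'
from h import *
handle()
c=arm.capture("side")["color"]; cv2.imwrite("pics/side6.png",cv2.resize(c[120:290,150:330],None,fx=4,fy=4)[:600,:800,::-1])
E
```

```text
clock: 13.2
eef_pos: [0.4432, 0.043, 0.0914]
eef_rot: [0.708, 0.706, -0.0, -0.0]
ft_force: [1.4, -0.2, 0.3]
grip_width: 0.608
gripper_force: 0.0
clock: 13.82
eef_pos: [0.4431, 0.0421, 0.1713]
eef_rot: [0.709, 0.705, -0.0, -0.0]
ft_force: [0.4, 0.2, 0.2]
grip_width: 0.609
gripper_force: 0.0
handle px [218.95121951 281.04878049] area 41 xyz [0.3644 0.0513 0.049 ]
```

View pics/side6.png

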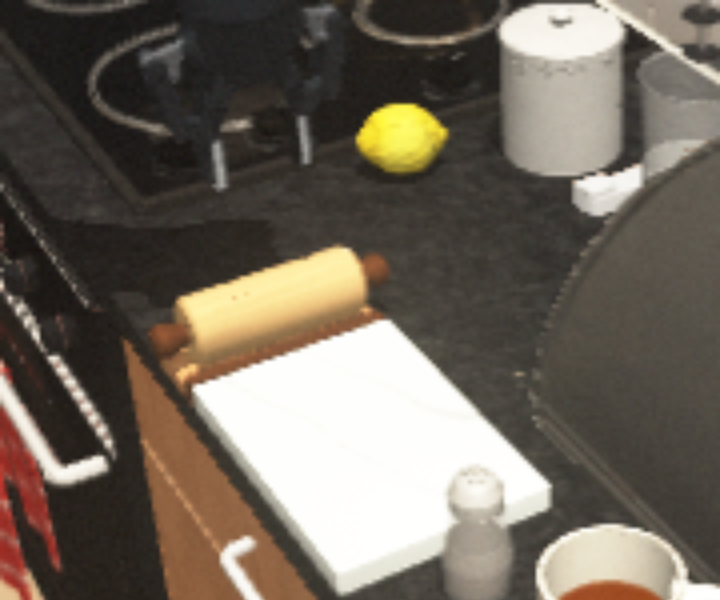

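The pin lies in the channel between the rails, its handles at (170,338) and (376,268). I'll clear the arm and check its line in the top view.

```bash
python3 -m pendant '[0,50,20,0,0,0,100, 0,55,10,0,0,0,100, 0,55,0,0,0,0,100, 0,55,0,0,0,0,100, 0,50,0,0,0,0,100]'
python3 - <<'E'
from h import *
c=arm.capture("top"); im=c["color"]; cv2.imwrite("pics/top7.png",cv2.resize(im[200:295,180:330],None,fx=5,fy=5)[...,::-1])
handle()
E
```

```text
clock: 14.55
eef_pos: [0.4429, 0.3089, 0.2007]
eef_rot: [0.709, 0.706, -0.001, 0.0]
ft_force: [0.2, -0.1, -0.2]
grip_width: 0.606
gripper_force: 0.0
handle px [218.9   280.975] area 40 xyz [0.3646 0.0514 0.049 ]
```

View pics/top7.png

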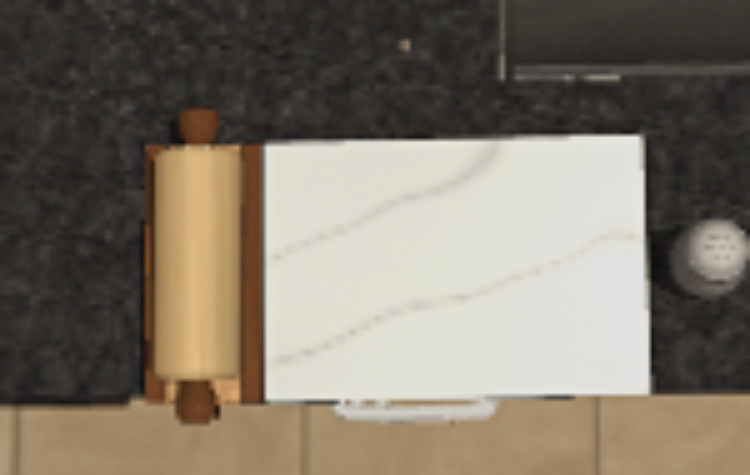

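The pin lies straight between the rails, with handles at (199,125) and (196,400), parallel to the rest. Its axis is at y≈0.051 and the channel's middle line at about 0.052.

```bash
python3 -c "
from bench import arm
print(arm.hand_in())"
```

```text
the job is handed in; nothing more can be done
None
```

I rolled the pin into the channel of its rest in six fingertip strokes and handed the job in at about 14.6 s; by the last pictures it lies straight with both ends down, but the hand-in call returned no verdict.

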